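# Clamp a plastic pipe foot in the drilling fixture with the eccentric

## Robot

A 6-joint arm with a two-finger parallel gripper is mounted at the origin on the work surface. World frame = base frame: x ahead of the robot, y to its left, z up, the work surface at z = 0. Lengths are in m, angles in rad, forces in N, time in s.
With the tool pointing down it reaches from about 0.25 to 0.725 m from the base axis. Payload 9.7 kg.
Tool frame: the origin (TCP) lies on the centre line of the jaws, within the pads' length; the fingertips stand 14 mm ahead of it and the grasp point (between the pads) lies 5 mm behind it; z points along the fingers, y is the line along which they close (so a half turn about z gives the same grasp; the last joint's range is limited). The gripper opens to 85 mm and grips with 20 to 120 N. Pads are 22 mm wide; open, the fingers measure 114 mm over their backs; the gripper's body (76 mm by 85 mm) begins 54 mm behind the grasp point. The pads swing forward as they close: fully open they stand 13 mm farther back than shut.
Start: joints at [1.206, 0.087, 0.176, 1.66, 0, 1.571], TCP at [0.196, 0.514, 0.245] pointing down, gripper open.
Joint ranges: [-3.13, 3.13], [-0.85, 1.81], [-1.15, 1.24], [-2.2, 2.28], [-1.44, 1.52], [-3.14, 3.14]. Speed limits (rad/s): [2.22, 2.22, 2.57, 3.14, 3.14, 3.14].

## Interface

Orientations are given as a unit quaternion [x, y, z, w].
In Python, from cell import sensors, optics, hand_in, search_frame, spot_point gives the robot as it stands.
- The arm moves only by the shell command python3 -m pendant 'ROWS' [FORCE]. ROWS is JSON, a list of rows, each a list of 5 numbers: the shift along the tool's x, y, z in units of 500 mm (1.0 is 500 mm), then the turn about the tool's z in units of 0.5 rad (1.0 is 0.5 rad), then the opening, from 0 (shut) to 1 (fully open). A call has 1 to 20 rows; each row is the pose to reach, as a shift and turn from the pose commanded when the call began, along the tool's axes at that moment; what a row does not reach only later rows make up. A row lasts 1/10 s, in which the tool goes at most 50 mm and 8.59 degrees, less where a joint would pass 70% of its speed; a pose out of reach is approached as far as the arm can. A call with a number of a shift or a turn outside -1 to 1 is refused whole. A call with a gripper value outside its range is refused whole. The fingers move at their own pace and stop on an object; FORCE is the grip in N (left out, the last holds). Time passes only in rows, so rows that repeat a pose let the fingers close. It gives the time, the measured TCP pose, the force, the opening and the grip force at its end, in the units of the state.
- sensors.get_obs(): the state, without advancing time (a new reading comes with each control period).
- optics.read_camera(name): name is "side" or "top" or "wrist"; returns a dict with "pixels" (420x560x3 uint8, blue, green, red), "mtx" (3x3 intrinsics, pixels), "R" (3x3) and "t" (3): a world point X has camera coordinates R X + t. Camera axes: x right, y down, z forward; pixel columns grow to the right and rows downward; lengths in m; the calibration is good to about 2 mm. A picture is of the moment at which its call begins. There is no depth.
- hand_in(): hands the job in; it is judged then, once.
Trained networks look in a picture, given as the dict that the camera call returned (one of the last four; its "shot" number tells which), for a name from the list of things; names that differ only in an ending like _2 or _b are one class to them, and where a whole thing is asked for, a point or a joint stands for the part that bears it (a point fixed in the world has none). Each returns a list of dicts, best first, with "p" (0 to 1); they miss things now and then, are a little off and sometimes report something else, mostly with a low value. They report only what shows in the picture. A call takes as long as a camera call. They do not tell look-alikes from the thing itself.
- search_frame(picture, target): "at" ([column, row] in pixels, amid what is visible of it).
- spot_point(picture, target): "at" ([column, row] in pixels: a listed point, or the origin of a listed thing).
The state is a dict: "time_s": time; "q": joint angles; "dq": joint speeds; "joint_torque": joint torques, N m; "eef_pos": TCP position; "tcp_rot": TCP orientation; "ft_force": force on the tool from outside, world axes, zero at the start; "torque": the same for the moment, N m; "gripper_width": finger opening in m; "gripper_force": force on a finger pad.
Only numpy, scipy, OpenCV 4.12 (cv2) and the standard library are available. Lean on these libraries where they do the work, as an engineer would, in place of code of your own. Each camera call takes 0.05 s, during which the arm holds its last target. There are 200 camera calls.

## Task

Get the grey plastic pipe foot ready for drilling: set it flat in the aluminium fixture between the locating pins and the eccentric clamp, and push it home against the two side pins and the end pin. Then swing the eccentric's crank by its upright black handle until the lobe bears firmly on the foot and holds it there, about 20 N of clamping force; it is plastic, so do not crush it. Let go and leave the other things on the bench where they are.

Things in the scene. Friction and masses are not known exactly. Their poses are not given: they have to be found in the camera images.
- block_mid (a point): Middle of the loose pipe foot (0.2 to 0.4 kg), half-way up its 65 mm: a grey PVC rectangular block 44 (x) x 80 (y) x 30 mm high with a round pipe socket, 32 mm across and 35 mm high, standing on the middle of its top. z is up. It looks the same after half a turn. Best picked from above by the round socket.
- block: The same pipe foot; origin at the centre of its underside, axes as its middle point. With the lobe on it, each newton of clamping adds about 0.27 N (0.22 to 0.33) to the push at the handle: about 10 N in all (3 of them free turning) clamp with some 26 N, of which about two thirds stay when the handle is let go. From first touch to there takes about 0.1 to 0.15 rad. Under 10 N it can shift, over 50 N it is crushed.
- fixture: Aluminium drilling fixture fixed to the bench: plate 220 (x) x 200 (y) x 12 mm, origin at the centre of its underside, z up. Three steel pins, 14 mm across, stand on it: two side pins at x = +69, y = +30 and -30 mm, and the end pin at x = +32, y = +47 mm. A loose wrench socket (24 mm across, 38 high) stands near x = +85, y = -72 mm, a hex key lies near x = -65, y = -88 mm.
- home (a point): Where the foot's middle is when it is home (x = +40, y = 0, z = 44.5 mm of the fixture, axes of the fixture): flat on the plate, its long sides along y, its +x long side touching both side pins and its +y end touching the end pin. The eccentric stands at its -x long side.
- end_pin (a point): Top centre of the end pin, 39 mm above the bench. All three pins are this high; the top 5 mm are coned.
- crank: Turning part of the eccentric clamp: the crank and, under its hub, the eccentric disc. Origin on the upright pivot, level with the plate's top; x points along the arm to the handle, z up. Pivot at y = 0, x = -5 to -9 mm of the fixture. Fully open the arm points 115 degrees counter-clockwise (from above) of the fixture's +x; it starts there or up to 0.3 rad on, and turns counter-clockwise, at most 2.75 rad.
- strap: Foot of the eccentric clamp: dark steel strap 66 x 30 x 6 mm on the plate, fixed. Origin under the pivot, level with the plate's top. The disc on the pivot (24 mm radius, urethane rim, 6 to 25 mm above the plate) has its centre 8 mm off the pivot, 65 degrees counter-clockwise of the arm, but the crank sits on serrations: up to 20 degrees either way. Started open, it leaves the foot 5 to 11 mm of play.
- handle (a point): Middle of the upright black handle at the arm's end, 80 mm from the pivot, 74 mm above the bench: a freely revolving grip 20 mm across, 50 mm high (45 to 95 mm above the bench). Push it from behind or hold it from above. Turning the crank free takes about 3 N here; it stays where it is left. The lobe meets the foot 1.0 to 2.4 rad from fully open: never the same angle, so feel for it.
- jar: Bystander: glass jar, 62 mm across, 75 mm high. Leave it alone. Origin at its underside.
- bearing: Bystander: steel bearing ring, 62 mm across, 18 mm high, lying flat. Leave it alone. Origin at its underside.
- socket: Bystander: steel wrench socket standing on the fixture plate. Leave it alone. Origin at its underside.
- hexkey: Bystander: thin hex key lying on the fixture plate. Leave it alone. Origin at its underside.
- hammer: Bystander: hammer lying beyond the fixture. Leave it alone. Origin at its underside.
- spanner: Bystander: spanner lying flat. Leave it alone. Origin at its underside.
There are look-alikes about, which are no part of the job. Leave any green or yellow look-alike of the block alone.

How it is judged:
On the way:
1. the foot lies flat in the fixture, near home, with the clamp not yet on it (horizontal distance between block_mid and fixture below 0.06 m and z of block_mid in the frame of fixture below 0.047 m and x of block_mid in the frame of fixture above 0.03 m and angle between block_mid's own z axis and vertical below 0.08 rad and contact force between crank and block below 5 N), for 0.1 s.
At the end, for the whole second after the job is handed in: The foot lies flat on the fixture plate at home (within 2 mm of touching the side pins and the end pin, within 0.04 rad of square), at rest, and the eccentric, let go, bears on it with 10 to 30 N (contact force between crank and block between 10 and 30 N and x of block_mid in the frame of fixture between 0.038 and 0.0425 m and y of block_mid in the frame of fixture between -0.002 and 0.002 m and z of block_mid in the frame of fixture below 0.0465 m and angle between block_mid's own z axis and vertical below 0.05 rad and angle between the y axis of block_mid and the y axis of fixture, either way round below 0.04 rad and linear speed of block below 0.01 m/s).
It fails at once if the eccentric crushed the plastic foot (over 50 N) (contact force between crank and block above 50 N).
It fails at once if the foot was rammed against the fixture (over 110 N) (contact force between block and fixture above 110 N).
It fails at once if other things on the bench were moved by more than 3 cm (distance of any of jar, bearing, socket, hexkey, hammer, spanner from where it was at the start of the episode above 0.03 m).
It also fails if it takes over 72 s, if anything falls off the work surface, if the arm or the gripper's body presses on something with over 40 N, if the wrist force passes 120 N, or if a joint passes its speed limit or range.

## Working session

There is one attempt and no reset: what is moved stays moved. The work goes in short steps, Python scripts to look and compute and a shell command to move; the robot and the scene stay as the last step left them, time stands still between calls to the robot, and variables do not carry over. Pictures are saved under pics/ and viewed, at most 10 in all, crops included, and the job is handed in when it is done.

```bash
mkdir -p pics; ls; cat > h.py <<'E'
import numpy as np, cv2
from cell import sensors, optics, hand_in, search_frame, spot_point
def tri(obs):
    # obs: list of (pic, uv) -> point
    A=[];b=[]
    for p,uv in obs:
        P=np.array(p["mtx"])@np.c_[np.array(p["R"]),np.array(p["t"])]
        for k in (0,1):
            r=P[k]-uv[k]*P[2]; n=np.linalg.norm(r[:3]); A.append(r[:3]/n); b.append(-r[3]/n)
    s=np.linalg.lstsq(np.array(A),np.array(b),rcond=None)
    return s[0]
def atz(p,uv,z):
    R=np.array(p["R"]);t=np.array(p["t"]);K=np.array(p["mtx"])
    d=R.T@np.linalg.solve(K,[uv[0],uv[1],1]); c=-R.T@t
    return c+d*(z-c[2])/d[2]
def proj(p,X):
    x=np.array(p["mtx"])@(np.array(p["R"])@np.array(X)+np.array(p["t"])); return x[:2]/x[2]
E
python3 - <<'E'
from h import *
s=sensors.get_obs(); print(s["time_s"],s["eef_pos"],s["tcp_rot"],s["ft_force"])
P={n:optics.read_camera(n) for n in("side","top")}
cv2.imwrite("pics/a.png",np.hstack([cv2.resize(P[n]["pixels"],(400,300)) for n in P])) 
cv2.imwrite("pics/top.png",cv2.resize(P["top"]["pixels"],(800,600)))
cv2.imwrite("pics/side.png",cv2.resize(P["side"]["pixels"],(800,600)))
Z=dict(block_mid=.0325,home=.0445,end_pin=.039,handle=.074,crank=.012,strap=.012,fixture=0,socket=.012,hexkey=.012,jar=0,bearing=0,hammer=0,spanner=0)
for k,z in Z.items():
    for n in P:
        try:r=spot_point(P[n],k)
        except Exception as e: print(k,n,e);continue
        print(k,n,[(np.round(d["at"]).astype(int).tolist(),round(d["p"],2),np.round(atz(P[n],d["at"],z)[:2],3).tolist()) for d in r[:4]])
E
```

```text
pics
0.0 [0.19612891 0.51360653 0.24459432] [ 1.81375329e-01  9.83413725e-01 -6.48200945e-04 -1.22898562e-04] [0.12101756 0.49624327 0.52077154]
block_mid side [([374, 174], 0.73, [0.342, -0.283]), ([323, 162], 0.68, [0.478, -0.316]), ([288, 138], 0.68, [0.586, -0.412]), ([330, 136], 0.62, [0.464, -0.438])]
block_mid top [([424, 215], 0.93, [0.576, -0.415]), ([381, 304], 0.86, [0.339, -0.291]), ([440, 257], 0.78, [0.462, -0.453]), ([386, 256], 0.66, [0.467, -0.31])]
home side [([253, 220], 0.74, [0.627, -0.065]), ([268, 235], 0.73, [0.587, -0.023])]
home top [([276, 214], 0.89, [0.581, -0.016])]
end_pin side [([267, 250], 0.9, [0.583, 0.015]), ([255, 222], 0.47, [0.623, -0.065])]
end_pin top [([262, 214], 0.63, [0.583, 0.022])]
handle side [([302, 259], 0.43, [0.505, 0.054])]
handle top [([250, 239], 0.52, [0.513, 0.051])]
crank side [([291, 247], 0.75, [0.533, -0.024])]
crank top [([278, 229], 0.83, [0.545, -0.02]), ([274, 227], 0.15, [0.551, -0.009])]
strap side [([287, 245], 0.57, [0.543, -0.026])]
strap top [([280, 234], 0.95, [0.532, -0.027]), ([167, 254], 0.38, [0.48, 0.282])]
fixture side [([285, 252], 0.78, [0.547, -0.014]), ([268, 233], 0.41, [0.593, -0.068]), ([177, 246], 0.2, [0.799, -0.001])]
fixture top []
socket side [([256, 218], 0.48, [0.629, -0.1])]
socket top [([307, 198], 0.55, [0.629, -0.102])]
hexkey side [([320, 222], 0.42, [0.473, -0.108])]
hexkey top [([309, 255], 0.41, [0.472, -0.105])]
jar side [([306, 397], 0.93, [0.472, 0.294])]
jar top [([166, 254], 0.56, [0.481, 0.29])]
bearing side [([281, 173], 0.68, [0.591, -0.291]), ([305, 398], 0.6, [0.474, 0.296])]
bearing top [([374, 213], 0.93, [0.587, -0.287])]
hammer side [([180, 245], 0.61, [0.793, -0.003])]
hammer top [([273, 140], 0.75, [0.797, -0.009])]
spanner side []
spanner top [([141, 199], 0.91, [0.634, 0.362])]
```

View pics/top.png

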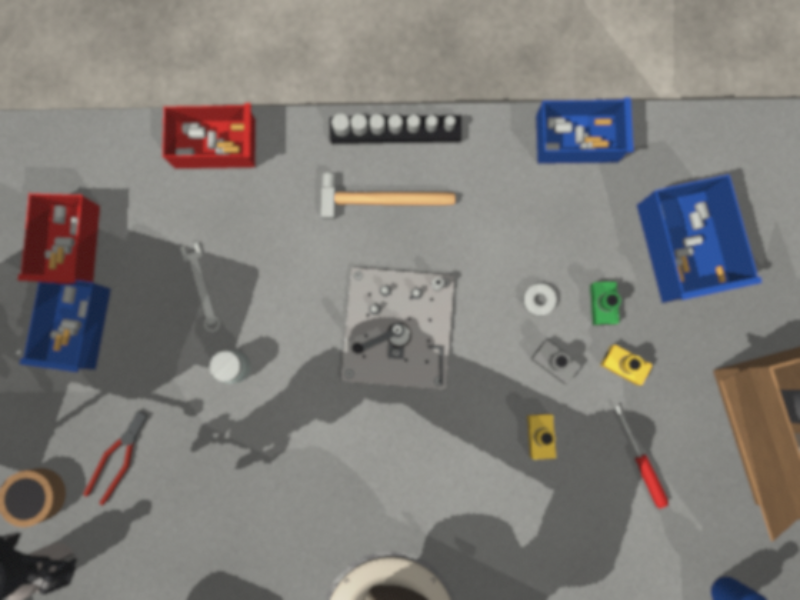

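View pics/side.png

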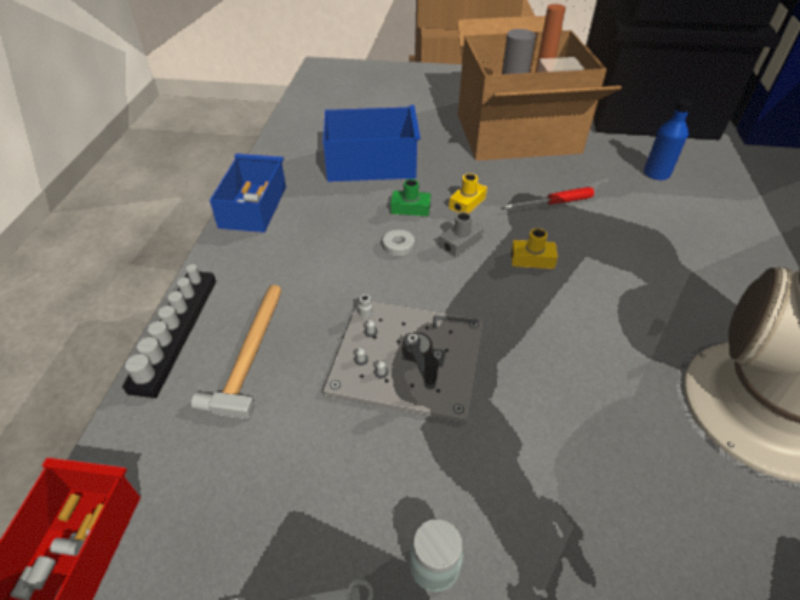

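Grey foot: top (392,253) in original pixels, side (324,160). The look-alikes are green at (424,210), yellow at (440,255) and dark yellow at (380,305). Only the block at (392,253) is grey. First I'll go over the fixture for a close look.

```bash
cat >> h.py <<'E'
from scipy.spatial.transform import Rotation as Ro
def go(x,y,z,yaw=None,frm=None):
    """rows for world target; yaw = world angle of tool y axis (mod pi)"""
    s=sensors.get_obs(); R=Ro.from_quat(s["tcp_rot"]).as_matrix()
    d=R.T@(np.array([x,y,z])-np.array(s["eef_pos"])); cur=np.arctan2(R[1,1],R[0,1])
    t=0 if yaw is None else -((yaw-cur+np.pi/2)%np.pi-np.pi/2)
    print("shift",np.round(d/.5,4),"turn",round(t/.5,3),"mm",np.linalg.norm(d)*1e3,"cury",round(np.degrees(cur),1))
E
python3 -c "
from h import *
go(.5,-.02,.3,np.radians(86))"
```

```text
shift [-0.9485 -0.7806 -0.1094] turn -0.59 mm 616.6246918363818 cury 69.1
```

```bash
R='[-0.949,-0.78,-0.11,-0.59,1]'
python3 -m pendant '[[-0.949,-0.78,-0.11,-0.59,1],[-0.949,-0.78,-0.11,-0.59,1],[-0.949,-0.78,-0.11,-0.59,1],[-0.949,-0.78,-0.11,-0.59,1],[-0.949,-0.78,-0.11,-0.59,1],[-0.949,-0.78,-0.11,-0.59,1],[-0.949,-0.78,-0.11,-0.59,1],[-0.949,-0.78,-0.11,-0.59,1],[-0.949,-0.78,-0.11,-0.59,1],[-0.949,-0.78,-0.11,-0.59,1],[-0.949,-0.78,-0.11,-0.59,1],[-0.949,-0.78,-0.11,-0.59,1],[-0.949,-0.78,-0.11,-0.59,1],[-0.949,-0.78,-0.11,-0.59,1],[-0.949,-0.78,-0.11,-0.59,1]]'
python3 - <<'E'
from h import *
p=optics.read_camera("wrist"); cv2.imwrite("pics/w1.png",p["pixels"])
np.savez("w1.npz",**{k:p[k] for k in("mtx","R","t")})
Z=dict(home=.0445,end_pin=.039,handle=.074,crank=.012,strap=.012,fixture=0,socket=.012,hexkey=.012)
for k,z in Z.items():
    r=spot_point(p,k)
    print(k,[(np.round(d["at"]).astype(int).tolist(),round(d["p"],2),np.round(atz(p,d["at"],z)[:2],4).tolist()) for d in r[:4]])
go(.467,-.31,.2,np.radians(60))
E
```

```text
time_s: 2.9
eef_pos: [0.5002, -0.0199, 0.3001]
tcp_rot: [0.035, 0.999, 0.0, -0.0]
ft_force: [0.9, 0.7, -0.0]
gripper_width: 0.0855
gripper_force: 0.0
home [([286, 235], 0.71, [0.5828, -0.023])]
end_pin [([322, 230], 0.63, [0.5818, 0.022])]
handle [([351, 171], 0.86, [0.5019, 0.0518]), ([215, 147], 0.53, [0.466, -0.0884])]
crank [([285, 195], 0.81, [0.5417, -0.0207]), ([284, 192], 0.7, [0.5371, -0.0214])]
strap [([285, 192], 0.63, [0.5381, -0.0207])]
fixture [([287, 194], 0.93, [0.5435, -0.0181]), ([233, 262], 0.36, [0.6367, -0.0996])]
socket [([233, 260], 0.61, [0.6285, -0.0966]), ([212, 147], 0.4, [0.4744, -0.1051]), ([350, 172], 0.18, [0.5177, 0.0619])]
hexkey [([215, 146], 0.65, [0.4743, -0.1006])]
shift [ 0.0262 -0.5845  0.2009] turn 0.909 mm 309.29792013649194 cury 86.0
```

View pics/w1.png

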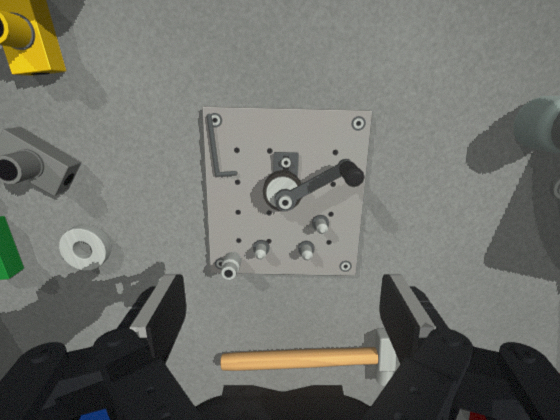

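The wrist picture shows the fixture plate with corners at about (203,107), (372,110), (357,276) and (211,272). The pin tops are at about (322,228), (307,254) and (261,254). The handle is at (351,171), with its arm running from the hub at (285,201). The grey foot is at the left, around (35,165).

```bash
python3 - <<'E'
from h import *
p=dict(np.load("w1.npz")); im=cv2.imread("pics/w1.png")
cv2.imwrite("pics/w1c.png",cv2.resize(im[95:290,190:385],None,fx=3,fy=3,interpolation=cv2.INTER_CUBIC))
for uv in [(203,107),(372,110),(357,276),(211,272)]: print(uv,atz(p,uv,.012)[:2])
for uv in [(322,230),(307,254),(261,254)]: print(uv,atz(p,uv,.037)[:2])
E
```

```text
(203, 107) [ 0.42786773 -0.10866291]
(372, 110) [0.44534217 0.08824484]
(357, 276) [0.66495282 0.07040653]
(211, 272) [ 0.64434841 -0.12939348]
(322, 230) [0.58242539 0.02223683]
(307, 254) [0.61388224 0.00217841]
(261, 254) [ 0.60970954 -0.05588322]
```

View pics/w1c.png

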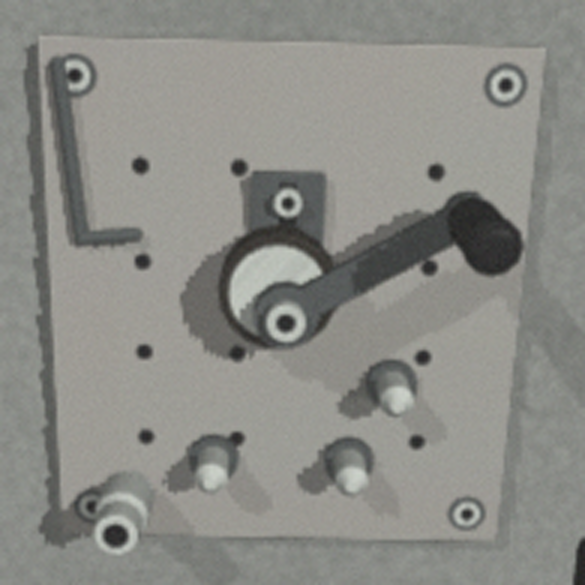

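```bash
python3 -m pendant '[[0.12,-0.584,0.1,0.9,1],[0.12,-0.584,0.1,0.9,1],[0.12,-0.584,0.1,0.9,1],[0.12,-0.584,0.1,0.9,1],[0.12,-0.584,0.1,0.9,1],[0.12,-0.584,0.1,0.9,1],[0.12,-0.584,0.1,0.9,1],[0.12,-0.584,0.1,0.9,1]]'
python3 - <<'E'
from h import *
p=optics.read_camera("wrist"); cv2.imwrite("pics/w2.png",p["pixels"])
np.savez("w2.npz",**{k:p[k] for k in("mtx","R","t")})
for k,z in dict(block_mid=.0325,block=0).items():
    r=spot_point(p,k)
    print(k,[(np.round(d["at"]).astype(int).tolist(),round(d["p"],2),np.round(atz(p,d["at"],z)[:2],4).tolist()) for d in r[:4]])
E
```

```text
time_s: 4.15
eef_pos: [0.4195, -0.3077, 0.2499]
tcp_rot: [0.258, 0.966, 0.0, -0.0]
ft_force: [0.1, 1.2, 0.0]
gripper_width: 0.0851
gripper_force: 0.0
block_mid [([274, 334], 0.75, [0.5843, -0.4159]), ([195, 273], 0.75, [0.4674, -0.4521]), ([302, 221], 0.71, [0.4734, -0.3152]), ([300, 213], 0.71, [0.4642, -0.3127])]
block [([300, 213], 0.96, [0.4749, -0.3165]), ([200, 262], 0.8, [0.4694, -0.4542]), ([262, 89], 0.7, [0.3347, -0.2848]), ([274, 320], 0.58, [0.5877, -0.4189])]
```

View pics/w2.png

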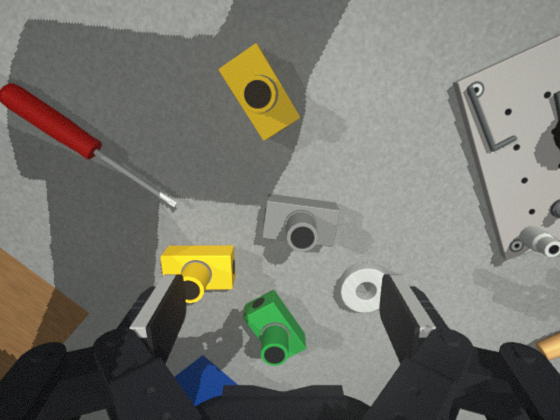

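The wrist picture shows the grey foot with its socket rim at (302,237) and the far top edge at about (268,196)-(338,206). Yellow (195,270), green (273,330) and dark yellow (258,92) are the look-alikes. I'll confirm with one enlarged crop.

```bash
python3 - <<'E'
from h import *
p=dict(np.load("w2.npz")); im=cv2.imread("pics/w2.png")
cv2.imwrite("pics/w2c.png",cv2.resize(im[180:270,245:365],None,fx=5,fy=5,interpolation=cv2.INTER_CUBIC))
E
```

```text
(no output)
```

View pics/w2c.png

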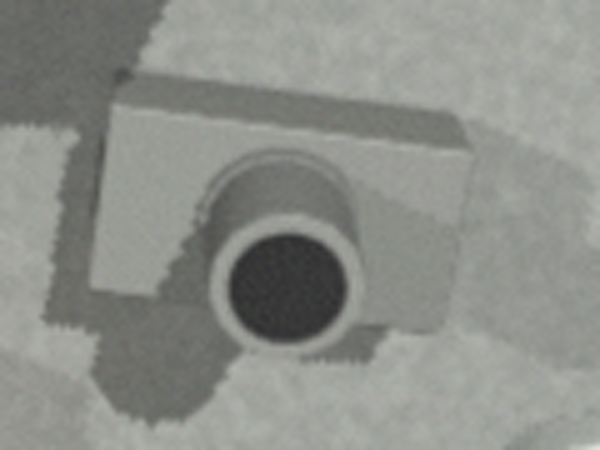

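The crop shows the grey foot's top face with crop corners (112,102), (471,152), (440,332), (91,289) and the rim centre at (288,287). It is the grey one.

```bash
python3 - <<'E'
from h import *
p=dict(np.load("w2.npz"))
f=lambda a,z:atz(p,(a[0]/5+245,a[1]/5+180),z)[:2]
C=np.array([f(a,.03) for a in[(112,102),(471,152),(440,332),(91,289)]]); print(C,C.mean(0),f((288,287),.065))
d=[C[1]-C[0],C[2]-C[3],C[3]-C[0],C[2]-C[1]]
for v in d: print(np.linalg.norm(v),np.degrees(np.arctan2(v[1],v[0])))
v=d[0]+d[1]; by=np.arctan2(v[1],v[0]); print(np.degrees(by))
c=(C.mean(0)+f((288,287),.065))/2
go(c[0],c[1],.05,by)
E
```

```text
[[ 0.43470361 -0.3361936 ]
 [ 0.48302568 -0.27500578]
 [ 0.5175826  -0.30029796]
 [ 0.46967839 -0.36242179]] [ 0.47624757 -0.31847979] [ 0.47656676 -0.31870416]
0.07796775709616947 51.70066750381838
0.07844860391371704 52.36388144371725
0.043716738343617174 -36.86686553158375
0.04282376540882228 -36.20036387188506
52.03329389357485
shift [-0.1092  0.0331  0.4016] turn 0.288 mm 208.72885236923315 cury 60.3
```

```bash
python3 -m pendant '[[-0.109,0.033,0.1,0.288,1],[-0.109,0.033,0.2,0.288,1],[-0.109,0.033,0.3,0.288,1],[-0.109,0.033,0.35,0.288,1],[-0.109,0.033,0.4,0.288,1],[-0.109,0.033,0.4,0.288,1],[-0.109,0.033,0.4,0.288,1],[-0.109,0.033,0.4,0.288,0.3],[-0.109,0.033,0.4,0.288,0.2],[-0.109,0.033,0.4,0.288,0.2],[-0.109,0.033,0.4,0.288,0.2],[-0.109,0.033,0.4,0.288,0.2],[-0.109,0.033,0.4,0.288,0.2]]' 40
```

```text
time_s: 5.6
eef_pos: [0.4761, -0.3199, 0.0515]
tcp_rot: [0.326, 0.945, 0.0, 0.001]
ft_force: [-0.1, 1.8, 5.0]
gripper_width: 0.0306
gripper_force: 39.3
```

```bash
python3 -m pendant '[[0,0,-0.1,0,0.2],[0,0,-0.2,0,0.2],[0,0,-0.2,-0.2,0.2],[0,0,-0.2,-0.5,0.2],[0,0,-0.2,-0.5,0.2]]'
python3 - <<'E'
from h import *
go(.582,-.028,.15,np.radians(84.7))
p=optics.read_camera("wrist"); cv2.imwrite("pics/w3.png",p["pixels"])
E
```

```text
time_s: 6.1
eef_pos: [0.4755, -0.3197, 0.1503]
tcp_rot: [0.204, 0.979, 0.0, -0.0]
ft_force: [-0.2, -0.8, -3.2]
gripper_width: 0.0306
gripper_force: 41.4
shift [3.820e-02 6.199e-01 6.000e-04] turn -0.638 mm 310.5513621681933 cury 66.4
```

```bash
python3 -m pendant '[[0.038,0.1,0,-0.2,0.2],[0.038,0.2,0,-0.4,0.2],[0.038,0.3,0,-0.638,0.2],[0.038,0.4,0,-0.638,0.2],[0.038,0.5,0,-0.638,0.2],[0.038,0.58,0,-0.638,0.2],[0.038,0.62,0,-0.638,0.2],[0.038,0.62,0,-0.638,0.2],[0.038,0.62,0,-0.638,0.2],[0.038,0.62,0,-0.638,0.2]]'
python3 - <<'E'
from h import *
p=optics.read_camera("wrist"); cv2.imwrite("pics/w4.png",p["pixels"])
go(.582,-.028,.08,np.radians(84.7))
for k,z in dict(block_mid=.0325+.1,end_pin=.039,home=.0445,handle=.074,crank=.012,fixture=0).items():
    r=spot_point(p,k)
    print(k,[(np.round(d["at"]).astype(int).tolist(),round(d["p"],2),np.round(atz(p,d["at"],z)[:2],4).tolist()) for d in r[:4]])
E
```

```text
time_s: 7.15
eef_pos: [0.5825, -0.029, 0.15]
tcp_rot: [0.049, 0.999, -0.0, -0.0]
ft_force: [-0.3, -0.5, -4.4]
gripper_width: 0.0309
gripper_force: 41.6
shift [0.0011 0.0022 0.1403] turn -0.01 mm 70.13687044593459 cury 84.4
block_mid [([282, 269], 0.63, [0.5797, -0.03])]
end_pin [([355, 201], 0.98, [0.5806, 0.0236]), ([289, 147], 0.64, [0.5363, -0.0214])]
home [([289, 216], 0.61, [0.5856, -0.0256])]
handle [([411, 86], 0.59, [0.504, 0.0502])]
crank [([291, 145], 0.8, [0.5394, -0.0192])]
fixture []
```

View pics/w4.png

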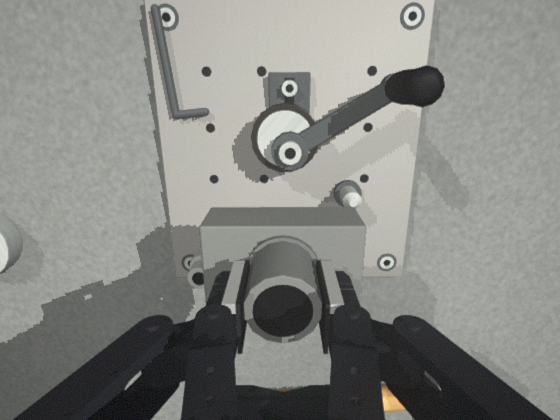

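The wrist picture shows the foot held square above the site, with its rear edge at row 208 and columns 203-365. The end pin is at (355,201) and the lobe faces away from the block. Descending.

```bash
python3 -m pendant '[[0.001,0.002,0.08,-0.01,0.2],[0.001,0.002,0.13,-0.01,0.2],[0.001,0.002,0.155,-0.01,0.2],[0.001,0.002,0.164,-0.01,0.2],[0.001,0.002,0.164,-0.01,0.2]]'
```

```text
time_s: 8.0
eef_pos: [0.5826, -0.0272, 0.0687]
tcp_rot: [0.045, 0.999, -0.0, 0.0]
ft_force: [-0.0, -0.2, -3.6]
gripper_width: 0.031
gripper_force: 41.6
```

```bash
python3 -m pendant '[[0,0,0.004,0,0.2],[0,0,0.008,0,0.2],[0,0,0.01,0,0.2],[0,0,0.01,0,0.2]]'
```

```text
time_s: 8.4
eef_pos: [0.5827, -0.0271, 0.0636]
tcp_rot: [0.045, 0.999, 0.0, 0.0]
ft_force: [0.3, -0.1, -3.1]
gripper_width: 0.0308
gripper_force: 41.9
```

```bash
python3 -m pendant '[[0,0,0.002,0,0.2],[0,0,0.004,0,0.2],[0,0,0.004,0,0.2]]'
```

```text
time_s: 8.7
eef_pos: [0.5828, -0.0272, 0.0635]
tcp_rot: [0.045, 0.999, -0.0, 0.001]
ft_force: [-6.3, -0.4, 12.2]
gripper_width: 0.0306
gripper_force: 43.3
```

```bash
python3 -m pendant '[[0,0,-0.002,0,0.2],[-0.002,0,-0.002,0,0.2],[-0.004,0,-0.002,0,0.2],[-0.004,0,-0.002,0,0.2]]'
```

```text
time_s: 9.1
eef_pos: [0.5844, -0.0273, 0.0636]
tcp_rot: [0.045, 0.999, 0.0, 0.0]
ft_force: [-6.0, -0.3, 9.1]
gripper_width: 0.0307
gripper_force: 43.1
```

```bash
python3 -m pendant '[[0,0,-0.002,0,0.2],[-0.002,0,-0.002,0,0.2],[-0.004,0,-0.002,0,0.2],[-0.004,0,-0.002,0,0.2]]'
```

```text
time_s: 9.5
eef_pos: [0.5864, -0.0275, 0.0636]
tcp_rot: [0.045, 0.999, 0.0, -0.0]
ft_force: [-4.6, 0.4, 5.6]
gripper_width: 0.031
gripper_force: 42.5
```

```bash
python3 -m pendant '[[-0.002,0,0,0,0.2],[-0.004,0,0,0,0.2],[-0.004,0,0,0,0.2]]'
python3 -m pendant '[[0,0.002,0,0,0.2],[0,0.004,0,0,0.2],[0,0.004,0,0,0.2]]'
```

```text
time_s: 9.8
eef_pos: [0.587, -0.0275, 0.0638]
tcp_rot: [0.045, 0.999, 0.0, -0.001]
ft_force: [-13.1, 1.3, 11.5]
gripper_width: 0.0309
gripper_force: 43.3
time_s: 10.1
eef_pos: [0.5871, -0.0271, 0.0638]
tcp_rot: [0.046, 0.999, -0.002, -0.001]
ft_force: [-13.5, -7.9, 12.0]
gripper_width: 0.031
gripper_force: 43.2
```

```bash
python3 -m pendant '[[0.002,0.002,-0.002,0,0.2],[0.002,0.004,-0.002,0,0.2],[0.002,0.006,-0.002,0,0.2],[0.002,0.006,-0.002,0,0.2]]'
```

```text
time_s: 10.5
eef_pos: [0.5871, -0.024, 0.0639]
tcp_rot: [0.045, 0.999, -0.002, -0.001]
ft_force: [-6.7, -8.5, 2.1]
gripper_width: 0.031
gripper_force: 42.2
```

```bash
python3 -m pendant '[[0,0.002,0,0,0.2],[0,0.004,0,0,0.2],[0,0.004,0,0,0.2]]'
```

```text
time_s: 10.8
eef_pos: [0.5872, -0.0236, 0.0641]
tcp_rot: [0.046, 0.999, -0.003, -0.001]
ft_force: [-7.7, -16.0, 4.1]
gripper_width: 0.0306
gripper_force: 42.5
```

```bash
python3 -m pendant '[[-0.002,-0.001,0.002,0,0.2],[-0.004,-0.002,0.002,0,0.2],[-0.004,-0.002,0.002,0,0.2]]'
python3 - <<'E'
from h import *
print(sensors.get_obs()["torque"])
E
python3 -m pendant '[[0.003,-0.001,0,0,0.2],[0.004,-0.001,0,0,0.2],[0.004,-0.001,0,0,0.2]]'
```

```text
time_s: 11.1
eef_pos: [0.5876, -0.0239, 0.064]
tcp_rot: [0.046, 0.999, -0.002, -0.002]
ft_force: [-19.0, -11.6, 16.0]
gripper_width: 0.0304
gripper_force: 43.8
[-2.37402952  4.10255772 -0.20271073]
time_s: 11.4
eef_pos: [0.5872, -0.0239, 0.0639]
tcp_rot: [0.046, 0.999, -0.002, -0.001]
ft_force: [-9.9, -10.7, 9.3]
gripper_width: 0.0305
gripper_force: 43.1
```

```bash
python3 -m pendant '[[0,0,0,0,0.4],[0,0,0,0,0.6],[0,0,0,0,0.8],[0,0,0,0,0.9],[0,0,-0.1,0,0.9],[0,0,-0.2,0,0.9],[0.1,0,-0.3,0,0.9],[0.15,0,-0.3,0,0.9],[0.15,0,-0.3,0,0.9]]'
python3 - <<'E'
from h import *
p=optics.read_camera("wrist"); cv2.imwrite("pics/w5.png",cv2.resize(p["pixels"],(784,588)))
np.savez("w5.npz",**{k:p[k] for k in("mtx","R","t")})
for k,z in dict(block_mid=.0445,home=.0445,end_pin=.039,handle=.074,crank=.012).items():
    r=spot_point(p,k)
    print(k,[(np.round(d["at"]).astype(int).tolist(),round(d["p"],2),np.round(atz(p,d["at"],z)[:2],4).tolist()) for d in r[:4]])
E
```

```text
time_s: 12.3
eef_pos: [0.5115, -0.015, 0.2174]
tcp_rot: [0.045, 0.999, 0.0, 0.003]
ft_force: [1.3, -0.3, 0.6]
gripper_width: 0.0768
gripper_force: 0.0
block_mid [([282, 260], 0.97, [0.5852, -0.0233])]
home []
end_pin [([325, 248], 0.92, [0.5787, 0.0204]), ([191, 148], 0.25, [0.4698, -0.0943])]
handle [([364, 179], 0.55, [0.503, 0.0518]), ([193, 145], 0.39, [0.4629, -0.0823]), ([42, 272], 0.28, [0.563, -0.2367])]
crank [([280, 205], 0.76, [0.5396, -0.0211])]
```

View pics/w5.png

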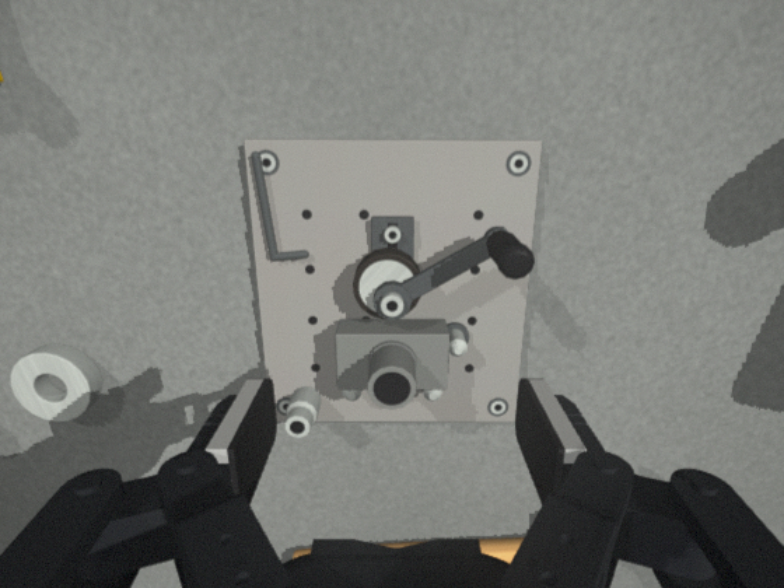

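The foot lies home: socket at (392,385) in the scaled picture, between the side pins, with its +y end at the end pin (458,345). The handle is at (515,258). Going to the handle.

```bash
python3 - <<'E'
from h import *
go(.503,.0515,.07,np.radians(75)); print(sensors.get_obs()["q"])
E
```

```text
shift [0.0327 0.1314 0.2842] turn 0.344 mm 157.41871656224302 cury 84.9
[-2.99998990e-02 -7.89868618e-03  1.37195325e-02  1.59412530e+00
  1.66203918e-05  5.98046748e-02]
```

```bash
python3 -m pendant '[[0.033,0.08,0,0.2,1],[0.033,0.131,0,0.344,1],[0.033,0.131,0.1,0.344,1],[0.033,0.131,0.2,0.344,1],[0.033,0.131,0.295,0.344,1],[0.033,0.131,0.295,0.344,1],[0.033,0.131,0.295,0.344,0.3],[0.033,0.131,0.295,0.344,0.1],[0.033,0.131,0.295,0.344,0.1],[0.033,0.131,0.295,0.344,0.1],[0.033,0.131,0.295,0.344,0.1],[0.033,0.131,0.295,0.344,0.1]]' 30
```

```text
time_s: 13.8
eef_pos: [0.5035, 0.0516, 0.0674]
tcp_rot: [0.13, 0.991, 0.001, 0.001]
ft_force: [0.2, 1.9, 6.8]
gripper_width: 0.0195
gripper_force: 30.1
```

```bash
cat >> h.py <<'E'
PIV=np.array([.539,-.020]); A0=np.radians(110)  # crank angle when fully open (world)
def arc(th_list,piv=PIV,r=.08,turn=None,z=None):
    s=sensors.get_obs(); R=Ro.from_quat(s["tcp_rot"]).as_matrix(); p=np.array(s["eef_pos"])
    v=p[:2]-piv; th=np.arctan2(v[1],v[0])%(2*np.pi); f=np.array(s["ft_force"])
    er=v/np.linalg.norm(v); et=np.array([-er[1],er[0]])
    print("t",s["time_s"],"th",round(th,4),"from open",round(th-A0,4),"r",round(np.linalg.norm(v)*1e3,1),"push",round(-f[:2]@et,2),"Frad",round(f[:2]@er,2),"fz",round(f[2],1),
      "tooly",round(np.degrees(np.arctan2(R[1,1],R[0,1])),1),"tangent",round(np.degrees(th)%180+90-180*(np.degrees(th)%180>90),1))
    for a in th_list:
        q=np.r_[piv+r*np.array([np.cos(th+a),np.sin(th+a)]),p[2] if z is None else z]
        d=R.T@(q-p)/.5; print(a,np.round(d,4).tolist())
E
python3 -c "
from h import *
arc([.1,.2,.3,.4,.5,.6,.7],z=.070)"
```

```text
t 13.8 th 2.0307 from open 0.1109 r 79.9 push 1.04 Frad 1.58 fz 6.8 tooly 75.0 tangent 26.4
0.1 [0.0116, -0.011, -0.0053]
0.2 [0.0219, -0.0233, -0.0053]
0.3 [0.0309, -0.0365, -0.0054]
0.4 [0.0385, -0.0505, -0.0054]
0.5 [0.0447, -0.0652, -0.0055]
0.6 [0.0495, -0.0805, -0.0055]
0.7 [0.0526, -0.0962, -0.0055]
```

```bash
python3 -m pendant '[[0.006,-0.005,-0.005,0,0.1],[0.0116,-0.011,-0.005,0,0.1],[0.017,-0.017,-0.005,0,0.1],[0.0219,-0.0233,-0.005,0,0.1],[0.0309,-0.0365,-0.005,0,0.1],[0.0385,-0.0505,-0.005,0,0.1],[0.0385,-0.0505,-0.005,0,0.1]]'
python3 -c "
from h import *
arc([.1,.2,.3,.4],z=.070)"
```

```text
time_s: 14.5
eef_pos: [0.4771, 0.0307, 0.0677]
tcp_rot: [0.131, 0.991, -0.001, 0.0]
ft_force: [4.6, -5.6, -11.6]
gripper_width: 0.0191
gripper_force: 30.9
t 14.5 th 2.4552 from open 0.5353 r 80.0 push -1.46 Frad -7.1 fz -11.6 tooly 74.9 tangent 50.7
0.1 [0.0057, -0.0149, -0.0046]
0.2 [0.0101, -0.0303, -0.0045]
0.3 [0.0128, -0.0461, -0.0045]
0.4 [0.014, -0.062, -0.0045]
```

```bash
python3 -m pendant '[[0.003,-0.0075,0.003,0,0.1],[0.0045,-0.0149,0.003,0,0.1],[0.007,-0.0225,0.003,0,0.1],[0.009,-0.0303,0.003,0,0.1],[0.011,-0.038,0.003,0,0.1],[0.0115,-0.0461,0.003,0,0.1]]'
python3 -c "
from h import *
arc([.05,.1,.15,.2,.25,.3,.4])"
```

```text
time_s: 15.1
eef_pos: [0.4657, 0.0112, 0.0674]
tcp_rot: [0.13, 0.991, 0.0, -0.0]
ft_force: [-2.4, 5.2, 7.1]
gripper_width: 0.0192
gripper_force: 32.6
t 15.1 th 2.7395 from open 0.8196 r 79.7 push 3.84 Frad 4.21 fz 7.1 tooly 75.0 tangent 67.0
0.05 [0.0016, -0.0079, -0.0]
0.1 [0.0021, -0.0158, -0.0]
0.15 [0.0022, -0.0238, -0.0]
0.2 [0.0019, -0.0318, -0.0]
0.25 [0.0013, -0.0398, -0.0]
0.3 [0.0002, -0.0477, -0.0]
0.4 [-0.0031, -0.0634, -0.0]
```

```bash
python3 -m pendant '[[0.0012,-0.004,-0.0015,0,0.1],[0.0014,-0.0079,-0.0015,0,0.1],[0.002,-0.012,-0.0015,0,0.1],[0.0021,-0.0158,-0.0015,0,0.1]]'
python3 -c "
from h import *
arc([.025,.05,.075,.1,.15])"
```

```text
time_s: 15.5
eef_pos: [0.4628, 0.0037, 0.0675]
tcp_rot: [0.131, 0.991, 0.0, -0.0]
ft_force: [-0.2, 2.6, 1.3]
gripper_width: 0.0191
gripper_force: 32.1
t 15.5 th 2.84 from open 0.9201 r 79.8 push 2.46 Frad 0.98 fz 1.3 tooly 75.0 tangent 72.7
0.025 [0.0006, -0.004, -0.0]
0.05 [0.0006, -0.008, -0.0]
0.075 [0.0005, -0.012, -0.0]
0.1 [0.0003, -0.016, -0.0]
0.15 [-0.0004, -0.0239, -0.0]
```

```bash
for i in 1; do python3 -m pendant '[[0.0006,-0.004,0,0,0.1],[0.0006,-0.008,0,0,0.1],[0.0005,-0.012,0,0,0.1],[0.0003,-0.016,0,0,0.1]]'; done
python3 -c "
from h import *
arc([.025,.05,.075,.1,.15])"
```

```text
time_s: 15.9
eef_pos: [0.4608, -0.0041, 0.0675]
tcp_rot: [0.131, 0.991, -0.0, 0.0]
ft_force: [2.4, 2.2, -0.1]
gripper_width: 0.0192
gripper_force: 32.0
t 15.9 th 2.9407 from open 1.0208 r 79.8 push 2.63 Frad -1.88 fz -0.1 tooly 75.0 tangent 78.5
0.025 [0.0001, -0.004, -0.0]
0.05 [-0.0003, -0.008, -0.0]
0.075 [-0.0008, -0.012, 0.0]
0.1 [-0.0014, -0.0159, 0.0]
0.15 [-0.0029, -0.0238, 0.0]
```

```bash
python3 -m pendant '[[0,-0.004,0,-0.05,0.1],[-0.0005,-0.008,0,-0.1,0.1],[-0.001,-0.012,0,-0.15,0.1],[-0.0017,-0.016,0,-0.2,0.1]]'
python3 -c "
from h import *
arc([.025,.05,.075,.1,.15])"
```

```text
time_s: 16.3
eef_pos: [0.4595, -0.012, 0.0675]
tcp_rot: [0.08, 0.997, 0.0, 0.0]
ft_force: [2.8, 2.9, -0.3]
gripper_width: 0.0194
gripper_force: 32.0
t 16.3 th 3.0414 from open 1.1215 r 79.9 push 3.13 Frad -2.54 fz -0.3 tooly 80.9 tangent 84.3
0.025 [-0.0, -0.004, -0.0]
0.05 [-0.0004, -0.008, -0.0]
0.075 [-0.0009, -0.012, -0.0]
0.1 [-0.0015, -0.0159, -0.0]
0.15 [-0.003, -0.0238, -0.0]
```

```bash
python3 -m pendant '[[0,-0.004,0,-0.05,0.1],[-0.0005,-0.008,0,-0.1,0.1],[-0.001,-0.012,0,-0.15,0.1],[-0.0017,-0.016,0,-0.2,0.1]]'
python3 -c "
from h import *
arc([.1])"
```

```text
time_s: 16.7
eef_pos: [0.4591, -0.02, 0.0675]
tcp_rot: [0.03, 1.0, 0.0, 0.0]
ft_force: [4.5, 3.0, -2.1]
gripper_width: 0.0191
gripper_force: 32.0
t 16.7 th 3.142 from open 1.2221 r 79.9 push 2.99 Frad -4.54 fz -2.1 tooly 86.6 tangent 90.0
0.1 [-0.0016, -0.0159, -0.0]
```

```bash
python3 -m pendant '[[-0.0008,-0.004,0,-0.05,0.1],[-0.0012,-0.008,0,-0.1,0.1],[-0.0018,-0.012,0,-0.15,0.1],[-0.0025,-0.016,0,-0.2,0.1]]'
python3 -c "
from h import *
arc([.1])"
```

```text
time_s: 17.1
eef_pos: [0.4596, -0.0281, 0.0675]
tcp_rot: [-0.02, 1.0, 0.0, -0.0]
ft_force: [0.3, 3.4, 0.1]
gripper_width: 0.019
gripper_force: 32.0
t 17.1 th 3.2434 from open 1.3235 r 79.8 push 3.3 Frad -0.66 fz 0.1 tooly 92.3 tangent 95.8
0.1 [-0.0014, -0.0159, -0.0]
```

```bash
python3 -m pendant '[[0,-0.004,0,-0.05,0.1],[-0.0005,-0.008,0,-0.1,0.1],[-0.001,-0.012,0,-0.15,0.1],[-0.0018,-0.016,0,-0.2,0.1]]'
python3 -c "
from h import *
arc([.1])"
```

```text
time_s: 17.5
eef_pos: [0.4608, -0.0359, 0.0675]
tcp_rot: [-0.07, 0.998, 0.0, -0.0]
ft_force: [-0.4, 6.0, 1.8]
gripper_width: 0.0192
gripper_force: 32.1
t 17.5 th 3.3425 from open 1.4226 r 79.8 push 6.0 Frad -0.8 fz 1.8 tooly 98.0 tangent 101.5
0.1 [-0.0014, -0.0159, -0.0]
```

```bash
python3 -m pendant '[[0,-0.003,0,0,0.1],[-0.0002,-0.006,0,0,0.1],[-0.0002,-0.006,0,0,0.1]]'
python3 -c "
from h import *
arc([.05])"
```

```text
time_s: 17.8
eef_pos: [0.4613, -0.0385, 0.0675]
tcp_rot: [-0.07, 0.998, 0.001, -0.0]
ft_force: [-0.6, 7.4, -0.0]
gripper_width: 0.019
gripper_force: 32.0
t 17.8 th 3.3752 from open 1.4553 r 79.9 push 7.37 Frad -1.18 fz -0.0 tooly 98.0 tangent 103.4
0.05 [-0.0007, -0.008, -0.0]
```

```bash
python3 -m pendant '[[-0.0002,-0.003,0,0,0.1],[-0.0006,-0.0065,0,0,0.1],[-0.0006,-0.0065,0,0,0.1]]'
python3 -c "
from h import *
arc([.05])"
```

```text
time_s: 18.1
eef_pos: [0.4618, -0.0411, 0.0674]
tcp_rot: [-0.07, 0.998, 0.001, -0.0]
ft_force: [-1.4, 9.8, 0.8]
gripper_width: 0.0193
gripper_force: 32.1
t 18.1 th 3.4081 from open 1.4882 r 80.0 push 9.87 Frad -1.24 fz 0.8 tooly 98.0 tangent 105.3
0.05 [-0.0012, -0.0079, -0.0]
```

```bash
python3 -m pendant '[[-0.0002,-0.002,0,0,0.1],[-0.0002,-0.002,0,0,0.1]]'
python3 -c "
from h import *
arc([.05])"
```

```text
time_s: 18.3
eef_pos: [0.462, -0.0418, 0.0674]
tcp_rot: [-0.07, 0.998, 0.002, -0.0]
ft_force: [-2.9, 11.9, 1.8]
gripper_width: 0.0192
gripper_force: 32.1
t 18.3 th 3.417 from open 1.4972 r 80.0 push 12.23 Frad -0.47 fz 1.8 tooly 98.0 tangent 105.8
0.05 [-0.0013, -0.0079, -0.0]
```

```bash
python3 -m pendant '[[0.0002,0.002,0,0,0.1],[0.0002,0.002,0,0,0.1]]'
python3 -m pendant '[[0,0,0,0,0.3],[0,0,0,0,0.7],[0,0,0,0,1],[0,0,0,0,1],[0,0,-0.05,0,1],[0,0,-0.15,0,1],[0,0,-0.25,0,1],[0,0,-0.32,0,1],[0,0,-0.32,0,1]]'
python3 - <<'E'
from h import *
p=optics.read_camera("wrist"); cv2.imwrite("pics/w6.png",cv2.resize(p["pixels"],(784,588)))
for k,z in dict(block_mid=.0445,end_pin=.039,handle=.074,crank=.012).items():
    r=spot_point(p,k)
    print(k,[(np.round(d["at"]).astype(int).tolist(),round(d["p"],2),np.round(atz(p,d["at"],z)[:2],4).tolist()) for d in r[:3]])
E
```

```text
time_s: 18.5
eef_pos: [0.4619, -0.0414, 0.0674]
tcp_rot: [-0.07, 0.998, 0.001, -0.0]
ft_force: [-0.1, 7.6, -0.1]
gripper_width: 0.0192
gripper_force: 32.1
time_s: 19.4
eef_pos: [0.4639, -0.0424, 0.2328]
tcp_rot: [-0.069, 0.998, -0.001, 0.004]
ft_force: [0.1, -0.4, -1.2]
gripper_width: 0.0857
gripper_force: 0.0
block_mid [([282, 292], 0.86, [0.5837, -0.0278])]
end_pin [([326, 290], 0.61, [0.5782, 0.02]), ([52, 250], 0.5, [0.5711, -0.2707])]
handle [([284, 187], 0.63, [0.4604, -0.0427])]
crank [([294, 240], 0.77, [0.5373, -0.0204])]
```

View pics/w6.png

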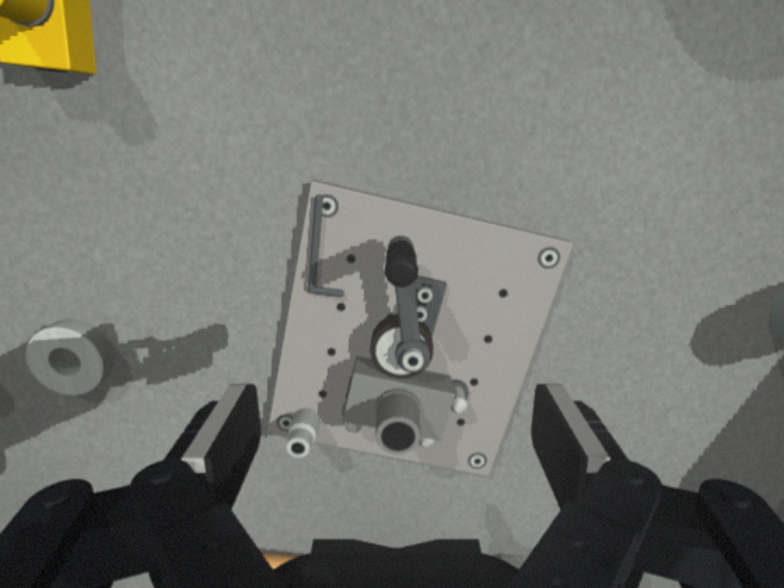

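The wrist picture shows the handle at (402,262), the lobe on the foot's side, and the foot's socket rim at (398,434) between the pins. I'll check its y position against the pins numerically, before and after.

```bash
python3 - <<'E'
from h import *
p5=dict(np.load("w5.npz")); p6=optics.read_camera("wrist")
cv2.imwrite("pics/w7.png",np.hstack([cv2.resize(cv2.imread("pics/w5.png")[305:445,270:500],None,fx=1.7,fy=1.7),cv2.resize(cv2.imread("pics/w6.png")[345:485,270:500],None,fx=1.7,fy=1.7)]))
s=1.4
for n,p,im in(("w5",p5,"pics/w5.png"),("w6",p6,"pics/w6.png")):
    g=cv2.cvtColor(cv2.imread(im),cv2.COLOR_BGR2GRAY)
    c0=(392,387) if n=="w5" else (398,434)
    m=np.zeros_like(g); cv2.circle(m,c0,24,255,-1); b=((g<45)&(m>0)).astype(np.uint8)
    M=cv2.moments(b,True); c=(M["m10"]/M["m00"],M["m01"]/M["m00"])
    q=atz(p,(c[0]/s,c[1]/s),.075)[:2]
    a=-.0925; Rf=np.array([[np.cos(a),np.sin(a)],[-np.sin(a),np.cos(a)]])
    e=(458,345) if n=="w5" else (459,405)
    pe=atz(p,(e[0]/s,e[1]/s),.038)[:2]
    print(n,c,q,"pin",pe,"foot-pin local",Rf@(q-pe)*1e3,"expect 8,-47")
E
```

```text
w5 (392.77272727272725, 381.6818181818182) [ 0.58198432 -0.02408847] pin [0.57810252 0.02234008] foot-pin local [  8.1537286  -45.87150244] expect 8,-47
w6 (396.22641509433964, 434.39622641509436) [ 0.57582537 -0.02667443] pin [0.56944399 0.02057463] foot-pin local [ 10.7184062  -46.45762784] expect 8,-47
```

View pics/w7.png

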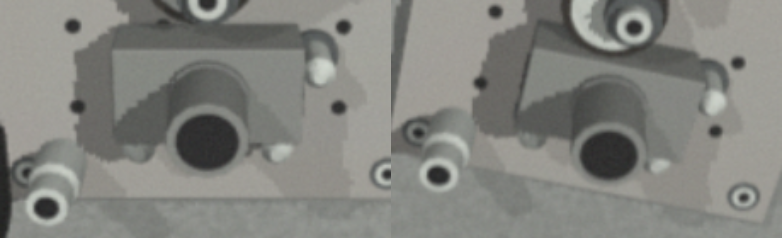

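The foot is still touching the end pin (about 46.5 mm offset against 47 expected) and is square to the plate edges. The lobe is on it.

```bash
python3 -c "
from h import *
print(hand_in())"
```

```text
the job is handed in; nothing more can be done
None
```

The foot is set at home against all three pins, clamped by the eccentric with an estimated 19–28 N left on it (not measured directly), and the handle is released. I moved nothing else on the bench, and the job is handed in; no verdict came back.

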